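# Tip a basket of castings into the feed hopper

### The job

Lift the basket of castings off the conveyor by its top carrying handle, set it down upright on the ledge behind the feed hopper with its spout over the hopper, and let go of it with all six castings still in it. Then take it by its rear bar, tip it so that all six castings slide off the spout into the hopper, and set the empty basket back down upright on the ledge in the same way. Do not knock the scanner, the oil can or the cup out of place.

Things in the scene. Friction and masses are not known exactly. Their poses are not given: they have to be found in the camera images.
- conveyor: end of a conveyor, a fixed bed 420 mm long (its x axis) and 270 mm wide with a grey slatted belt; origin on the table under its centre, belt surface 70 mm above the origin, white side rails 15 mm higher than the belt and 242 mm apart
- hopper: fixed blue feed hopper with a steel tipping ledge behind it; origin on the table under the middle of the ledge. Its x axis points from the hopper to the ledge, away from the robot
- hopper_ledge (a point): middle of the ledge's flat top, 130 mm above the hopper's origin; axes as the hopper. The ledge is 145 mm deep (x from -70 to +75 mm) and lies between two side cheeks 200 mm apart that stand 15 mm above it; its front edge, x = -80 mm, is a flush yellow rounded bar
- hopper_mouth (a point): middle of the hopper's open mouth, 165 mm above the table at the height of its walls, 163 mm in front of the ledge's middle; axes as the hopper. The mouth is 166 mm long (x) and 200 mm wide, its floor 17 mm above the table
- basket: black wire basket, about 0.4 kg, holding six castings; origin under the centre of its flat floor (130 long in x, 150 wide, sheet 4, walls 45 mm high at the sides and rear). The -x end is open: a spout slopes up 11 degrees from the floor's end (x = -65) to x = -110 mm. x points from spout to rear, z up. Two orange bars along y, rigidly fixed: the top carrying handle and the rear bar
- basket_top_handle (a point): centre of the carrying handle: a bar along y, 14 mm thick in x, 20 mm high, 150 mm between its posts, centre 128 mm above the basket's origin, at x = -5 mm; axes as the basket
- basket_rear_bar (a point): centre of the rear bar: a bar along y, 14 mm thick in x, 20 mm high, 100 mm between its posts, centre 76 mm above the basket's origin, at x = +92 mm (25 mm behind the rear wall and 30 mm higher than it); axes as the basket
- basket_spout (a point): middle of the spout's edge, at x = -110 mm, 13 mm above the basket's origin; axes as the basket
- casting0: bare zinc casting, block with a round boss, 22 x 36 x 28 mm, 45 g; origin at the centre of its underside
- casting1: bare zinc casting, L-shaped block, 22 x 36 x 30 mm, 45 g; origin at the centre of its underside
- casting2: bare zinc casting, round flange with a flat lug, 32 mm across, 25 mm high, 45 g; origin at the centre of its underside
- casting3: bare zinc casting, block with a round boss, 22 x 36 x 28 mm, 45 g; origin at the centre of its underside
- casting4: bare zinc casting, L-shaped block, 22 x 36 x 30 mm, 45 g; origin at the centre of its underside
- casting5: bare zinc casting, round flange with a flat lug, 32 mm across, 25 mm high, 45 g; origin at the centre of its underside
- scanner: black and green hand scanner lying on the table, 110 x 45 x 50 mm; origin under its main block; bystander
- oil_can: red can, 48 mm across, 100 mm high; origin under its centre; bystander
- cup: white cup, 72 mm across, 85 mm high; origin under its centre; bystander
There are look-alikes about, which are no part of the job. What is shaped like the casting1 but blue or turquoise is not meant. What is shaped like the casting4 but purple or turquoise is not meant.

How it is judged:
By the outcome, as a careful person would: the job done as asked, in the order asked, and still so for the second after the job is handed in, with the robot touching nothing.
It also fails if it takes over 61 s, if anything falls off the work surface, if the arm or the gripper's body presses on something with over 40 N, if the wrist force passes 120 N, or if a joint passes its speed limit or range.

### The arm

A 6-joint arm with a two-finger parallel gripper is mounted at the origin on the work surface. World frame = base frame: x ahead of the robot, y to its left, z up, the work surface at z = 0. Lengths are in mm, angles in degrees, forces in N, time in s.
With the tool pointing down it reaches from about 325 to 925 mm from the base axis. Payload 3.1 kg.
Tool frame: the origin (TCP) lies at the very end of the fingers, on their centre line; the grasp point (between the pads) lies grasp_offset behind it (grasp_offset is the distance from the TCP to the grasp point, in mm); z points along the fingers, y is the line along which they close (so a half turn about z gives the same grasp; the last joint's range is limited). The gripper opens to 85 mm and grips with 20 to 120 N. Pads are 22 mm wide; open, the fingers measure 114 mm over their backs; the gripper's body (76 mm by 85 mm) begins 54 mm behind the grasp point. The pads swing forward as they close: fully open they stand 13 mm farther back than shut.
Start: joints at [-73.35, 12.427, 92.441, -0, 75.132, -6.429], TCP at [245.019, -574.983, 231.3] pointing down, gripper open.
Joint ranges: [-157.48, 157.48], [-44.54, 120.13], [17.64, 146.25], [-64.5, 244.5], [7.68, 150.69], [-147.95, 147.95]. Speed limits (degrees/s): [159.86, 159.86, 180, 180, 180, 180].

### API

Orientations are given as [roll, pitch, yaw] about the fixed x, y, z axes, in that order (R = Rz(yaw) Ry(pitch) Rx(roll)).
In Python, from station import * gives the robot as it stands. Calls block until the motion is done:
- goto(position, orientation): joint-space move of the TCP to a pose.
- move_l(position, attitude=None, speed=150): straight line of the TCP; attitude=None keeps the orientation; speed is the mean speed in mm/s.
- move_j(angles): joint-space move.
- grip(opening, squeeze=None): finger opening in mm; squeeze is the grip in N (None keeps the last); returns when the fingers have stopped.
- wait(seconds).
- solve_ik(position, orientation): joint angles nearest the present ones, or None.
- get_obs(): the state.
- get_image(name): name is "side" or "top"; returns the picture (480x640x3 uint8, red, green, blue); there is no depth.
- get_calibration(name): a dict with "fx", "fy", "cx", "cy" (pixels), "R" (3x3) and "t" (3): a world point X has camera coordinates R X + t. Camera axes: x right, y down, z forward; pixel columns grow to the right and rows downward; lengths in mm; the calibration is good to about 2 mm. A picture is of the moment at which its call begins. get_calibration takes no time and is no camera call.
A pose or a line that the arm cannot do raises Unreachable and nothing moves.
- sign_off(): hands the job in; it is judged then, once.
Trained networks look in the newest picture that a camera, given by its name, has taken for a name from the list of things; names that differ only in an ending like _2 or _b are one class to them, and where a whole thing is asked for, a point or a joint stands for the part that bears it (a point fixed in the world has none). Each returns a list of dicts, best first, with "score" (0 to 1); they miss things now and then, are a little off and sometimes report something else, mostly with a low value. They report only what shows in the picture. A call takes as long as a camera call. They do not tell look-alikes from the thing itself.
- spot_in(name, camera): "extent" ([centre column, centre row, width, height] in pixels, round what is visible of it).
- regions_of(name, camera): "region" (480x640 bool, what is visible of it) and "extent" ([centre column, centre row, width, height] in pixels, round what is visible of it).
The state is a dict: "t": time; "joint_pos": joint angles; "qvel": joint speeds; "effort": joint torques, N m; "tcp_pos": TCP position; "ee_rot": TCP orientation; "wrist_force": force on the tool from outside, world axes, zero at the start; "moment": the same for the moment, N m; "grip_width": finger opening in mm; "grip_force": force on a finger pad.
Only numpy, scipy, OpenCV 4.12 (cv2) and the standard library are available. Lean on these libraries where they do the work, as an engineer would, in place of code of your own. Each camera call takes 0.05 s, during which the arm holds its last target. There are 200 camera calls.

## Working session

There is one attempt and no reset: what is moved stays moved. The work goes in short steps, each a Python script; the robot and the scene stay as the last script left them, time stands still between calls to the robot, and variables do not carry over. Pictures are saved under pics/ and viewed, at most 10 in all, crops included, and the job is handed in when it is done.

```bash
mkdir -p pics; ls; python3 - <<'E'
from station import *
import cv2,numpy as np
o=get_obs();print(o)
ims=[get_image(n) for n in("top","side")]
for n,i in zip(("top","side"),ims):
    cv2.imwrite(f"pics/{n}0.png",i[:,:,::-1]); c=get_calibration(n); print(n,c)
    for k in ["basket","basket_top_handle","basket_rear_bar","basket_spout","hopper","conveyor","casting0","casting1","casting2","scanner","oil_can","cup"]:
        try: print(k,[(round(d["score"],2),np.round(d["extent"]).tolist()) for d in spot_in(k,n)][:6])
        except Exception as e: print(k,e)
E
```

```text
pics
{'t': 0.0, 'joint_pos': array([-7.33490098e+01,  1.24767219e+01,  9.25307477e+01,  2.22882316e-05,
        7.51328964e+01, -6.42651822e+00]), 'qvel': array([-0.00117854,  0.03260602,  0.06006728,  0.05490647, -0.03209016,
        0.00590229]), 'effort': array([ 7.09928590e-04, -3.96845555e+01, -3.03850400e+01, -9.12281280e-05,
        9.73965973e-03,  6.62306817e-06]), 'tcp_pos': array([ 244.78463468, -574.15914122,  229.94799648]), 'ee_rot': array([-1.79860518e+02, -1.57323794e-02,  2.30774835e+01]), 'wrist_force': array([ 0.04478673,  0.09364648, -0.25436384]), 'moment': array([ 0.00131523,  0.0381789 , -0.04566338]), 'grip_force': 0.0, 'grip_width': 85.51973451298852}
top {'fx': 621.5363715245704, 'fy': 621.5363715245704, 'cx': 321.3069938073817, 'cy': 249.99964722640863, 'R': array([[-1.97980443e-02, -9.99803793e-01,  6.42397719e-04],
       [-9.74997067e-01,  1.91645750e-02, -2.21389789e-01],
       [ 2.21334039e-01, -5.00942074e-03, -9.75185187e-01]]), 't': array([ -73.77272753,  583.86727874, 1206.93767433])}
basket [(0.85, [412.0, 256.0, 92.0, 114.0])]
basket_top_handle 
[... 2018 characters left out ...]
.0, 19.0]), (0.56, [365.0, 292.0, 12.0, 11.0]), (0.53, [409.0, 390.0, 20.0, 18.0]), (0.47, [382.0, 285.0, 12.0, 18.0])]
casting1 [(0.69, [462.0, 327.0, 21.0, 15.0]), (0.63, [357.0, 318.0, 10.0, 17.0]), (0.61, [350.0, 289.0, 6.0, 19.0]), (0.56, [365.0, 292.0, 12.0, 11.0]), (0.53, [409.0, 390.0, 20.0, 18.0]), (0.47, [382.0, 285.0, 12.0, 18.0])]
casting2 [(0.69, [462.0, 327.0, 21.0, 15.0]), (0.63, [357.0, 318.0, 10.0, 17.0]), (0.61, [350.0, 289.0, 6.0, 19.0]), (0.56, [365.0, 292.0, 12.0, 11.0]), (0.53, [409.0, 390.0, 20.0, 18.0]), (0.47, [382.0, 285.0, 12.0, 18.0])]
scanner [(0.87, [282.0, 258.0, 44.0, 30.0])]
oil_can [(0.58, [349.0, 223.0, 16.0, 40.0])]
cup [(0.95, [400.0, 223.0, 27.0, 36.0])]
```

```bash
python3 - <<'E'
import cv2,numpy as np
t=cv2.imread("pics/top0.png");s=cv2.imread("pics/side0.png")
cv2.imwrite("pics/a.png",cv2.resize(t[160:430,60:500],(800,491),interpolation=3))
cv2.imwrite("pics/b.png",cv2.resize(s[100:430,140:540],(727,600),interpolation=3))
E
```

```text
(no output)
```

View pics/a.png

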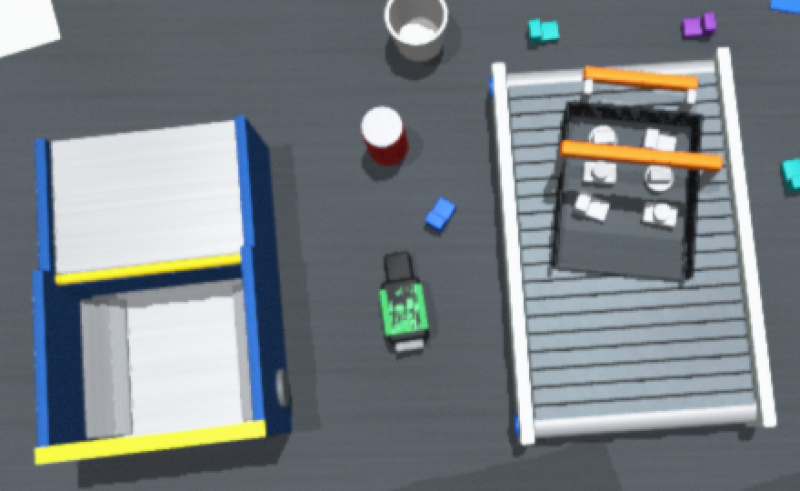

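View pics/b.png

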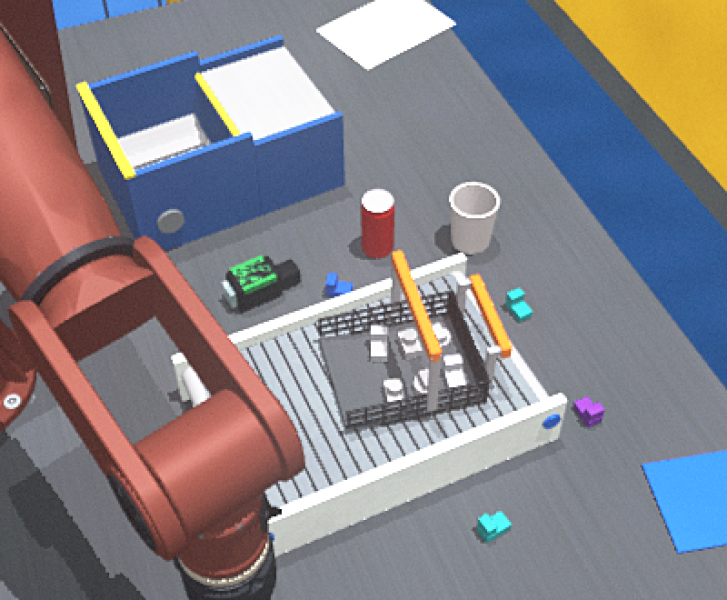

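The six bare castings are all in the basket, at top-crop (580–680, 130–220). The turquoise pieces at (543,30) and (795,172), the purple one at (700,25) and the blue one at (440,213) lie outside it and are the look-alikes. The basket's spout faces the robot, and the hopper is at left (150,290). Next I'll fit the poses from the orange and yellow bars in both views.

```bash
cat >h.py <<'E'
from station import *
import cv2,numpy as np
from scipy.optimize import least_squares
def proj(n,X):
    c=get_calibration(n);p=np.atleast_2d(X)@c["R"].T+c["t"]
    return np.c_[c["fx"]*p[:,0]/p[:,2]+c["cx"],c["fy"]*p[:,1]/p[:,2]+c["cy"]]
def comps(im,lo,hi,amin=30):
    m=cv2.inRange(cv2.cvtColor(im,cv2.COLOR_RGB2HSV),lo,hi)
    k,l,st,ce=cv2.connectedComponentsWithStats(m)
    out=[]
    for i in range(1,k):
        if st[i,4]<amin: continue
        ys,xs=np.where(l==i); P=np.c_[xs,ys].astype(float)
        d=np.linalg.svd(P-P.mean(0),full_matrices=False)[2][0]; s=(P-P.mean(0))@d
        out.append((st[i,4],P.mean(0),P.mean(0)+d*s.min(),P.mean(0)+d*s.max()))
    return sorted(out,key=lambda o:-o[0])
def tri(pt,ps):
    return least_squares(lambda X:np.r_[(proj("top",X)[0]-pt),(proj("side",X)[0]-ps)],[550,0,100])
E
python3 - <<'E'
from h import *
np.set_printoptions(precision=1,suppress=True)
T=cv2.imread("pics/top0.png")[:,:,::-1];S=cv2.imread("pics/side0.png")[:,:,::-1]
for nm,lo,hi in(("or",(5,150,120),(18,255,255)),("ye",(25,130,120),(34,255,255))):
    for n,i in(("top",T),("side",S)):
        for c in comps(i,lo,hi): print(nm,n,*c)
E
```

```text
or top 350 [411.  246.2] [367.7 241.9] [456.  250.6]
or top 228 [410.5 204. ] [380.7 200.5] [442.9 207.7]
or top 36 [410.3 241.5] [399.  240.2] [425.  243.1]
or side 135 [368.4 272.8] [354.8 240.5] [379. 298.]
or side 101 [409.2 277.5] [398.9 256.6] [418.3 295.8]
ye top 1134 [140.9 403.4] [205.4 395.9] [ 78.6 410.6]
ye top 556 [140.5 307.8] [191.2 301.8] [ 90.  313.8]
ye side 357 [197.4 171.1] [183.8 145.6] [211.6 197.7]
ye side 147 [259.2 157.3] [247.8 140.1] [270.  173.7]
```

```bash
cat >>h.py <<'E'
def ends(P):
    P=np.asarray(P,float);m=P.mean(0);d=np.linalg.svd(P-m,full_matrices=False)[2][0]
    d=d*np.sign(d[np.abs(d).argmax()]);s=(P-m)@d
    return m,m+d*s.min(),m+d*s.max()
def bars(im,lo,hi,k):
    m=cv2.inRange(cv2.cvtColor(im,cv2.COLOR_RGB2HSV),lo,hi)
    m=cv2.morphologyEx(m,cv2.MORPH_CLOSE,np.ones((3,3),np.uint8))
    cs=sorted(cv2.findContours(m,0,1)[0],key=cv2.contourArea)[::-1][:k]
    return [cv2.minAreaRect(c) for c in cs],[c[:,0] for c in cs]
def mids(r):  # end midpoints of a rotated rect, ordered by dominant axis
    b=cv2.boxPoints(r);e=[(b[i]+b[(i+1)%4])/2 for i in range(4)]
    a,c=(e[0],e[2]) if np.linalg.norm(e[0]-e[2])>np.linalg.norm(e[1]-e[3]) else (e[1],e[3])
    d=a-c; 
    return np.r_[(a,c) if d[np.abs(d).argmax()]<0 else (c,a)].ravel()
def boxrect(n,T,c,h):
    q=np.array([[i,j,k] for i in(-1,1) for j in(-1,1) for k in(-1,1)])*h+c
    return mids(cv2.minAreaRect(proj(n,T(q)).astype(np.float32)))
def pose(x,y,z,w):
    w=np.radians(w);R=np.array([[np.cos(w),-np.sin(w),0],[np.sin(w),np.cos(w),0],[0,0,1]])
    return lambda q:np.atleast_2d(q)@R.T+[x,y,z]
def fit_basket(T,S,x0,ids=(0,1)):
    M={n:[mids(r) for r in bars(i,(3,110,70),(21,255,255),2)[0]] for n,i in(("top",T),("side",S))}
    def f(p):
        P=pose(*p[:4]);r=[]
        for n in M:
            for k in ids:
                c,h=(([-5,0,128],[7,p[4]/2,10]),([92,0,76],[7,p[5]/2,10]))[k]
                r.append(boxrect(n,P,c,h)-M[n][k])
        return np.concatenate(r)
    return least_squares(f,list(x0)+[160,110],loss="soft_l1"),M
E
cat >m.py <<'E'
from h import *
np.set_printoptions(precision=1,suppress=True)
T=cv2.imread("pics/top0.png")[:,:,::-1];S=cv2.imread("pics/side0.png")[:,:,::-1]
r,M=fit_basket(T,S,(580,-200,70,-5));print(M);print(r.x,r.cost);print(r.fun.reshape(-1,4))
for j in (0,1):  # independent triangulation of bar centres
    a,b=[M[n][j].reshape(2,2).mean(0) for n in("top","side")]; q=tri(a,b);print("tri",q.x,q.cost)
Y={n:[mids(x) for x in bars(i,(23,100,80),(36,255,255),2)[0]] for n,i in(("top",T),("side",S))};print(Y)
E
python3 m.py
```

```text
{'top': [array([538. , 451.5, 639. , 451.5], dtype=float32), array([214., 460., 336., 460.], dtype=float32)], 'side': [array([ 34.6,  -1.9, 233.2, 431.8], dtype=float32), array([566., 219., 639., 219.], dtype=float32)]}
[ 207.1 -206.2  319.4  362.7  570.2    2.3] 1821.5249956846237
[[-337.5   30.    -0.3   -0.7]
 [ 192.6  -74.5   71.5  -64.2]
 [ 107.3  122.8   -8.9  -83. ]
 [-337.1    2.7 -401.9    0.1]]
tri [ 202.  -359.5  607.3] 1188.4293606577771
tri [ 664.8  -30.3 -257.5] 53970.80288597106
{'top': [array([ 78.6, 410.6, 206. , 395.3], dtype=float32), array([ 90. , 313.8, 192. , 301.6], dtype=float32)], 'side': [array([183.7, 145.1, 211.7, 197.7], dtype=float32), array([518.9,  70.6, 545.5,  93.1], dtype=float32)]}
```

```bash
python3 - <<'E'
s=open('h.py').read()
s=s.replace("def bars(im,lo,hi,k):","def bars(im,lo,hi,k,roi=None):").replace("    m=cv2.morphologyEx","    if roi: z=np.zeros_like(m);x0,y0,x1,y1=roi;z[y0:y1,x0:x1]=m[y0:y1,x0:x1];m=z\n    m=cv2.morphologyEx")
s=s.replace("def fit_basket(T,S,x0,ids=(0,1)):","def fit_basket(T,S,x0,ids=(0,1),roi=dict(top=(350,190,475,300),side=(340,225,430,310))):").replace("(21,255,255),2)[0]]","(21,255,255),2,roi[n])[0]]")
open('h.py','w').write(s)
m=open('m.py').read().replace("(36,255,255),2)","(36,255,255),2,dict(top=(50,280,230,430),side=(170,100,300,220))[n])")
m+='''
def fh(p):
    P=pose(p[0],p[1],0,p[2]);r=[]
    # front rim centre line & ledge bar, both centred on y=0 ; p3 rim half-length, p4 rim x, p5 ledge bar z, p6 rim z
    for n in Y:
        r.append(proj(n,P([[p[4],p[3],p[6]],[p[4],-p[3],p[6]]])).ravel()-Y[n][0])
    r.append(proj("top",P([[-80,100,p[5]],[-80,-98,p[5]]])).ravel()-Y["top"][1])
    r.append(proj("side",P([[-80,100,p[5]]]))[0]-Y["side"][1][:2])
    return np.concatenate(r)
q=least_squares(fh,[600,300,0,110,-250,130,160]);print(q.x,q.cost);print(q.fun)
P=pose(q.x[0],q.x[1],0,q.x[2])
W=P([[75,100,130],[75,-100,130],[-70,100,130],[-70,-100,130],[-163,0,165]]);
for n,I in(("top",T),("side",S)):
    I=I[:,:,::-1].copy()
    B=pose(*r.x[:4])
    for X in [*W,*B([[-110,75,13],[-110,-75,13],[65,75,0],[65,-75,45],[65,75,45],[-5,75,128],[-5,-75,128],[92,50,76],[92,-50,76]])]:
        cv2.circle(I,tuple(np.int32(np.round(proj(n,X)[0]*16))),24,(255,0,255),-1,shift=4)
    cv2.imwrite(f"pics/c_{n}.png",I)
a=cv2.imread("pics/c_top.png")[160:430,60:500];b=cv2.imread("pics/c_side.png")[100:330,140:540]
cv2.imwrite("pics/c.png",np.vstack([cv2.resize(a,(560,344)),cv2.resize(b,(560,256))[:256]]))
'''
open('m.py','w').write(m)
E
python3 m.py
```

```text
{'top': [array([367.7, 240.9, 457.1, 249.5], dtype=float32), array([380.7, 200.1, 443. , 206.7], dtype=float32)], 'side': [array([356.7, 237.7, 380.5, 297.8], dtype=float32), array([399.4, 250.8, 419.2, 295.4], dtype=float32)]}
[ 561.9 -251.2   70.9   -6.8  159.7  118. ] 1.5622849464416504
[[ 0.4  0.5 -0.4  0.4]
 [ 0.2  0.5 -0.3 -0.3]
 [ 0.4 -1.1  0.2  0.6]
 [ 0.2 -0.6  0.3  0.3]]
tri [ 557.9 -251.9  196. ] 0.08432041509253001
tri [ 653.5 -263.   145.9] 0.014703012620352979
{'top': [array([ 78.6, 410.6, 206. , 395.3], dtype=float32), array([ 90. , 313.8, 192. , 301.6], dtype=float32)], 'side': [array([183.7, 145.1, 211.7, 197.7], dtype=float32), array([247.5, 140.3, 269.8, 173.8], dtype=float32)]}
[ 541.9  267.5    5.9  114.2 -257.2  125.8  162.2] 2.2056938550906375
[-0.6  0.6 -0.2 -0.3  0.4  0.9  0.2 -0.5 -0.6  0.3  1.3 -0.1  0.5 -0.2]
```

View pics/c.png

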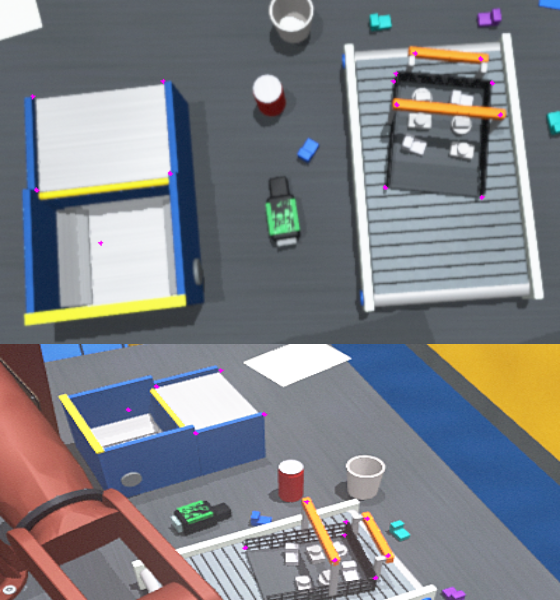

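The fit holds in both views: every projected corner lands on its feature. The basket is at (562,-251,71) with yaw -6.8°, and the hopper is at (542,267.5) with yaw 5.9°. Next I'll check the whole plan's reachability, then lift.

```bash
cat >p.py <<'E'
from h import *
from scipy.spatial.transform import Rotation as Ro
import station
GO=getattr(station,"grasp_offset",None)
B0=np.array([561.9,-251.2,70.]);BY=-6.8
H=np.array([541.9,267.5,0.]);HY=5.9
HP=lambda q:pose(*H,HY)(q)[0]
TOP=np.array([-5,0,128.]);REAR=np.array([92,0,76.])
def tool(bpos,yaw,tilt,bar,s,dz=0):
    """TCP pose for basket at bpos, tilted (rear up) by tilt, gripping bar; s=+-1 picks the half turn"""
    Rb=Ro.from_euler("xyz",[0,-tilt,yaw],degrees=True)
    Rt=Rb*Ro.from_euler("xyz",[180,0,90*s],degrees=True)
    p=Rb.apply(bar)+bpos+Rt.apply([0,0,GO-dz])
    return p,Rt.as_euler("xyz",degrees=True)
def tip(th,piv=(-90,0,142)):  # basket origin (world) with floor/spout corner at piv in hopper frame
    Rb=Ro.from_euler("xyz",[0,-th,HY],degrees=True)
    return HP(np.array(piv,float))-Rb.apply([-65,0,0])
E
python3 - <<'E'
from p import *
np.set_printoptions(precision=0,suppress=True)
print("GO",GO)
for s in(1,-1):
    L=[tool(B0,BY,0,TOP,s,100),tool(B0,BY,0,TOP,s),tool(B0+[0,0,130],BY,0,TOP,s),tool(HP([0,0,200]),HY,0,TOP,s),tool(HP([0,0,130]),HY,0,TOP,s),
       tool(HP([0,0,130]),HY,0,REAR,s,120),tool(HP([0,0,130]),HY,0,REAR,s)]+[tool(tip(t),HY,t,REAR,s) for t in(0,15,30,45,55,65,70)]
    for p,o in L: print(s,p,o,solve_ik(p,o))
E
```

```text
GO 18.700000000000003
1 [ 557. -251.  279.] [-180.    0.   83.] [-31.   9.  92.  -0.  80. -24.]
1 [ 557. -251.  179.] [-180.    0.   83.] [-31.  13.  97.  -0.  70. -24.]
1 [ 557. -251.  309.] [-180.    0.   83.] [-31.   8.  89.  -0.  83. -24.]
1 [537. 267. 309.] [180.   0.  96.] [20.  6. 91. -0. 83. 14.]
1 [537. 267. 239.] [180.   0.  96.] [20.  9. 96. -0. 75. 14.]
1 [633. 277. 307.] [180.   0.  96.] [18. 18. 78. -0. 84. 12.]
1 [633. 277. 187.] [180.   0.  96.] [18. 22. 85. -0. 73. 12.]
1 [609. 274. 199.] [180.   0.  96.] [18. 19. 88. -0. 73. 12.]
1 [588. 272. 238.] [165.   0.  96.] [ 20.   7. 100.  -4.  59.  16.]
1 [559. 269. 270.] [150.  -0.  96.] [ 24.  -6. 112. -12.  46.  24.]
1 [523. 265. 294.] [135.  -0.  96.] [ 28. -16. 123. -29.  34.  41.]
1 [495. 263. 303.] [125.  -0.  96.] [ 32. -22. 131. -49.  28.  61.]
1 [467. 260. 309.] [115.   0.  96.] None
1 [452. 258. 309.] [110.  -0.  96.] None
-1 [ 557. -251.  279.] [180.   0. -97.] None
-1 [ 557. -251.  179.] [180.   0. -97.] None
-1 [ 557. -251.  309.] [180.   0. -97.] None
-1 [537. 267. 309.] [180.   0. -84.] None
-1 [537. 267. 239.] [180.   0. -84.] None
-1 [633. 277. 307.] [180.   0. -84.] None
-1 [633. 277. 187.] [180.   0. -84.] None
-1 [609. 274. 199.] [180.   0. -84.] None
-1 [588. 272. 238.] [-165.    0.  -84.] None
-1 [559. 269. 270.] [-150.   -0.  -84.] None
-1 [523. 265. 294.] [-135.   -0.  -84.] [  28.  -16.  123.  -29.   34. -139.]
-1 [495. 263. 303.] [-125.    0.  -84.] [  32.  -22.  131.  -49.   28. -119.]
-1 [467. 260. 309.] [-115.   -0.  -84.] None
-1 [452. 258. 309.] [-110.   -0.  -84.] None
```

```bash
python3 - <<'E'
from p import *
np.set_printoptions(precision=1,suppress=True)
def st(m): o=get_obs();print(m,round(o["t"],2),o["tcp_pos"],o["wrist_force"],round(o["grip_width"],1),round(o["grip_force"],1))
grip(60)
goto(*tool(B0,BY,0,TOP,1,70)); st("above")
move_l(tool(B0,BY,0,TOP,1)[0],speed=120); st("at")
grip(0,100); st("grip")
move_l(tool(B0+[0,0,15],BY,0,TOP,1)[0],speed=50); st("lift15")
move_l(tool(B0+[0,0,130],BY,0,TOP,1)[0],speed=120); st("up")
T,S=get_image("top"),get_image("side")
cv2.imwrite("pics/d.png",np.vstack([cv2.resize(T[130:360,280:520],(480,300)),cv2.resize(S[130:360,250:490],(480,300))])[:,:,::-1])
E
```

```text
above 3.33 [ 556.5 -251.6  249.2] [ 0.7 -0.4 -0.7] 60.0 0.0
at 4.06 [ 557.3 -251.1  179.9] [ 0.3 -0.9  0.8] 59.7 0.0
grip 4.55 [ 555.9 -250.7  180.2] [-5.3  1.1  5. ] 12.1 97.7
lift15 5.0 [ 557.  -250.5  194.1] [-0.8  0.6 -7.5] 12.4 97.5
up 6.11 [ 556.3 -250.2  307.8] [-0.7  0.2 -5.5] 12.3 97.5
```

View pics/d.png

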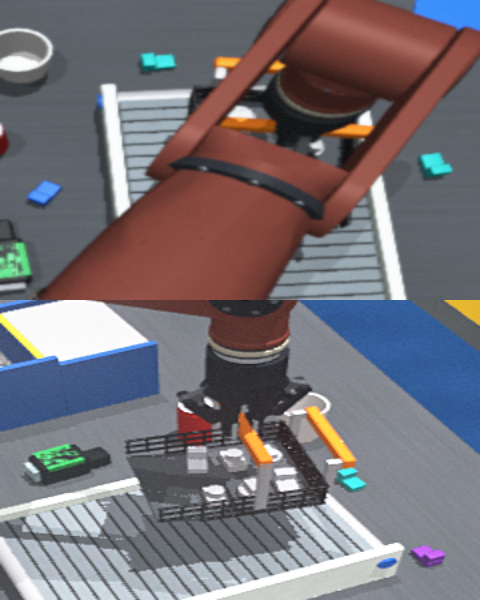

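The basket hangs level from the gripper, and all six castings are in it (side view, around 190–290, 450–500). Now I'll carry it across and set it down.

```bash
python3 - <<'E'
from p import *
np.set_printoptions(precision=1,suppress=True)
def st(m): o=get_obs();print(m,round(o["t"],2),o["tcp_pos"],o["wrist_force"],round(o["grip_width"],1),round(o["grip_force"],1));return o
D=lambda z:tool(HP([2,0,z]),HY,0,TOP,1)
move_l(*D(205),speed=170); st("over")
move_l(D(135)[0],speed=90); wait(.2); f0=st("low")["wrist_force"][2]
for z in np.arange(134,122,-1):
    move_l(D(z)[0],speed=20); f=get_obs()["wrist_force"][2]
    if f>f0+4: break
print("contact z",z); st("c")
T,S=get_image("top"),get_image("side")
cv2.imwrite("pics/e.png",np.vstack([cv2.resize(T[190:420,50:290],(480,300)),cv2.resize(S[60:290,130:370],(480,300))])[:,:,::-1])
E
```

```text
over 9.41 [539.  266.7 314.3] [-0.4  0.1 -6.2] 12.8 97.5
low 10.53 [539.5 267.4 245.4] [-0.2  0.1 -6.2] 12.4 97.5
contact z 129
c 12.03 [538.8 267.2 240.1] [-5.4 -1.9  3.7] 12.0 98.9
```

View pics/e.png

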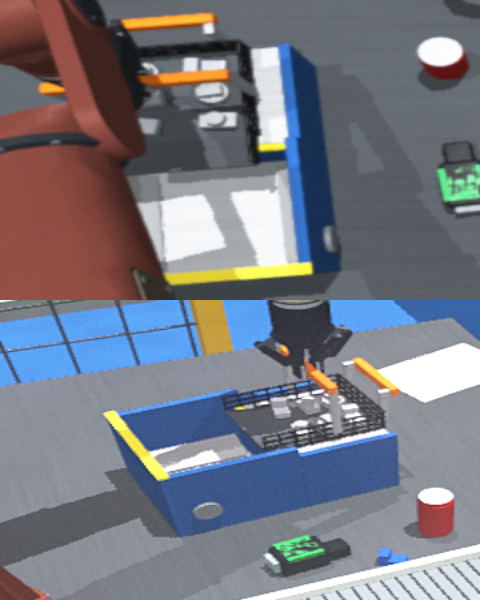

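The basket sits on the ledge between the cheeks with its spout over the mouth (top-crop 140–250, 120–170). I'll release it, back off and re-measure it.

```bash
python3 - <<'E'
from p import *
np.set_printoptions(precision=1,suppress=True)
grip(55); b=HP([2,0,130]); 
move_l(tool(b,HY,0,TOP,1,60)[0],speed=120)
goto(*tool(b+[-60,-330,60],HY,0,TOP,1,60))
T,S=get_image("top"),get_image("side"); print(get_obs()["t"])
roi=dict(top=(70,150,200,300),side=(240,60,350,165))
r,M=fit_basket(T,S,(544,267,130,5.9),roi=roi);print(r.x,r.cost);print(r.fun.reshape(-1,4))
for n,i in(("top",T),("side",S)): cv2.imwrite(f"pics/{n}1.png",i[:,:,::-1])
cv2.imwrite("pics/f.png",np.vstack([cv2.resize(T[190:420,50:290],(480,300)),cv2.resize(S[60:290,130:370],(480,300))])[:,:,::-1])
E
```

```text
14.6583
[508.9 220.5 272.8   6.8 133.9 103.9] 213.33638846874237
[[  0.3   3.7  -0.1   0.8]
 [ -0.4  -3.4  -0.   -4.5]
 [-49.6   0.  -22.9   3.2]
 [ 54.5   0.4  78.   -1.3]]
```

View pics/f.png

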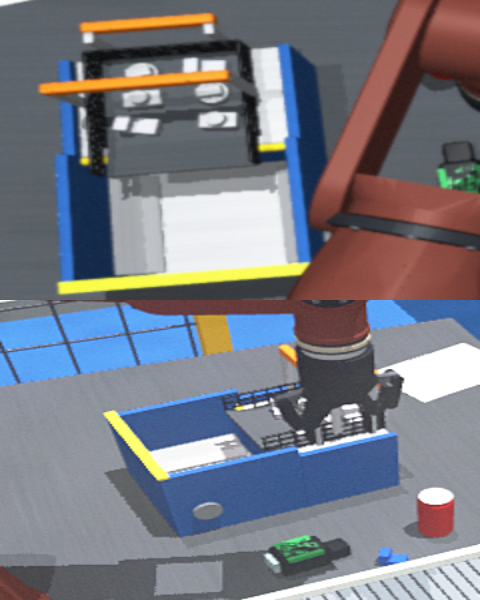

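The side view is blocked by the gripper, but the top view is clear. All six castings are in the basket (crop 115–230, 60–130), the basket stands upright and its spout is past the yellow bar. I'll fit its pose from the top view with z=130, then grasp the rear bar.

```bash
python3 - <<'E'
from p import *
np.set_printoptions(precision=1,suppress=True)
T=cv2.imread("pics/top1.png")[:,:,::-1]
M=[mids(x) for x in bars(T,(3,110,70),(21,255,255),2,(60,150,220,300))[0]];print(M)
f=lambda p:np.concatenate([boxrect("top",pose(p[0],p[1],130,p[2]),c,h)-m for m,c,h in((M[0],[-5,0,128],[7,80,10]),(M[1],[92,0,76],[7,59,10]))])
r=least_squares(f,[544,267,5.9],loss="soft_l1");print(r.x,r.fun)
W=np.radians(HY);d=r.x[:2]-H[:2];print("in hopper frame",d[0]*np.cos(W)+d[1]*np.sin(W),-d[0]*np.sin(W)+d[1]*np.cos(W))
np.save("b1.npy",r.x)
if r.cost<10:
    b=np.r_[r.x[:2],130];w=r.x[2]
    grip(45); goto(*tool(b,w,0,REAR,1,110)); move_l(tool(b,w,0,REAR,1,25)[0],speed=130)
    move_l(tool(b,w,0,REAR,1,0)[0],speed=60); o=get_obs();print(o["t"],o["tcp_pos"],o["wrist_force"])
    S=get_image("side");T=get_image("top")
    cv2.imwrite("pics/g.png",np.vstack([cv2.resize(T[190:420,50:290],(480,300)),cv2.resize(S[60:290,130:370],(480,300))])[:,:,::-1])
E
```

```text
[array([ 68.9, 258.1, 164.3, 248.3], dtype=float32), array([ 89.9, 211.7, 158. , 203.9], dtype=float32)]
[545.3 268.7   5.2] [-0.6  0.1  0.7 -0.4  0.3 -0.2 -0.3  0.6]
in hopper frame 3.4688032214394062 0.8272830804884271
17.7083 [636.6 276.9 186.6] [-0.2 -0.5 -0.3]
```

View pics/g.png

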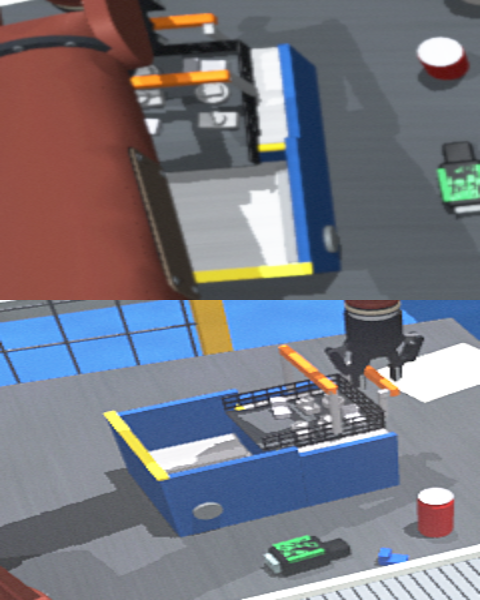

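```bash
python3 - <<'E'
from p import *
import p as P
np.set_printoptions(precision=0,suppress=True)
for px in(-90,-75):
  for pz in (142,170):
    for y in (5.9,11,16):
      P.HY=5.9; piv=HP(np.array([px,0,pz],float))
      res=[]
      for t in(55,58,61,64,68):
        Rb=Ro.from_euler("xyz",[0,-t,y],degrees=True)
        q=solve_ik(*tool(piv-Rb.apply([-65,0,0]),y,t,REAR,1)); res.append((t,round(q[3])) if q is not None else None)
      print(px,pz,y,res)
print(grip(0,120)); o=get_obs();print(o["t"],o["tcp_pos"],o["wrist_force"],o["grip_width"])
b1=np.load("b1.npy");b=np.r_[b1[:2],130]
move_l(tool(b+[0,0,12],b1[2],0,REAR,1)[0],speed=40); o=get_obs();print(o["t"],o["tcp_pos"],o["wrist_force"],o["moment"],o["grip_width"])
for t in(8,20): move_l(*tool(tip(t),HY,t,REAR,1),speed=70)
o=get_obs();print(o["t"],o["tcp_pos"],o["wrist_force"],o["grip_width"])
T,S=get_image("top"),get_image("side")
cv2.imwrite("pics/i.png",np.vstack([cv2.resize(T[190:420,50:290],(480,300)),cv2.resize(S[60:290,130:370],(480,300))])[:,:,::-1])
E
```

```text
-90 142 5.9 [(55, -49), (58, -57), None, None, None]
-90 142 11 [(55, -40), (58, -48), (61, -58), None, None]
-90 142 16 [(55, -25), (58, -32), (61, -42), (64, -55), None]
-90 170 5.9 [(55, -45), (58, -52), (61, -59), None, None]
-90 170 11 [(55, -35), (58, -42), (61, -50), (64, -59), None]
-90 170 16 [(55, -21), (58, -26), (61, -33), (64, -43), (68, -60)]
-75 142 5.9 [(55, -49), (58, -58), None, None, None]
-75 142 11 [(55, -39), (58, -48), (61, -59), None, None]
-75 142 16 [(55, -24), (58, -31), (61, -42), (64, -57), None]
-75 170 5.9 [(55, -44), (58, -52), (61, -60), None, None]
-75 170 11 [(55, -34), (58, -42), (61, -50), (64, -61), None]
-75 170 16 [(55, -20), (58, -25), (61, -33), (64, -43), (68, -63)]
False
18.2 [636. 277. 188.] [-4. -1.  5.] 11.878571118099305
18.65 [637. 277. 199.] [-0. -1. -7.] [ 0. -1. -0.] 12.113936062137684
20.075 [580. 271. 249.] [ 1.  1. -6.] 12.047519838913008
```

View pics/i.png

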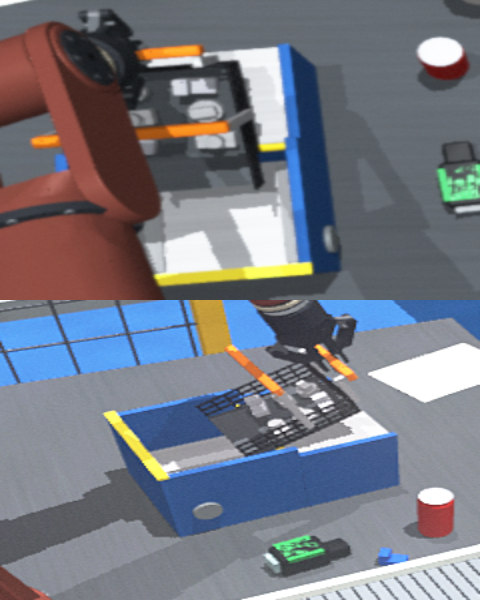

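The basket is held firmly at a 20° tilt, with the castings still in it. I'll tip further.

```bash
cat >>p.py <<'E'
def tipy(t,y,piv=(-90,0,148)):
    Rb=Ro.from_euler("xyz",[0,-t,y],degrees=True)
    return tool(HP(np.array(piv,float))-Rb.apply([-65,0,0]),y,t,REAR,1)
E
python3 - <<'E'
from p import *
np.set_printoptions(precision=1,suppress=True)
for t,y in((32,6.5),(44,8),(52,9),(58.5,10)):
    move_l(*tipy(t,y),speed=60); o=get_obs();print(t,o["t"],o["wrist_force"],o["joint_pos"])
wait(.6);o=get_obs();print(t,o["t"],o["wrist_force"],o["grip_width"])
T,S=get_image("top"),get_image("side")
cv2.imwrite("pics/j.png",np.vstack([cv2.resize(T[190:420,50:290],(480,300)),cv2.resize(S[60:290,130:370],(480,300))])[:,:,::-1])
E
```

```text
32 20.9833 [-0.2  0.6 -6.1] [ 23.9  -7.4 112.8 -13.1  44.6  24.3]
44 21.7167 [ 0.4 -0.5 -4.5] [ 27.  -16.6 122.5 -23.8  33.9  34. ]
52 22.2583 [ 0.9 -0.2 -3.2] [ 29.1 -22.2 129.  -35.9  27.5  45.4]
58.5 22.725 [ 0.6  0.4 -3.2] [ 30.9 -26.4 134.3 -50.3  23.2  59.2]
58.5 23.325 [ 1.   0.6 -2.1] 11.78997427414195
```

View pics/j.png

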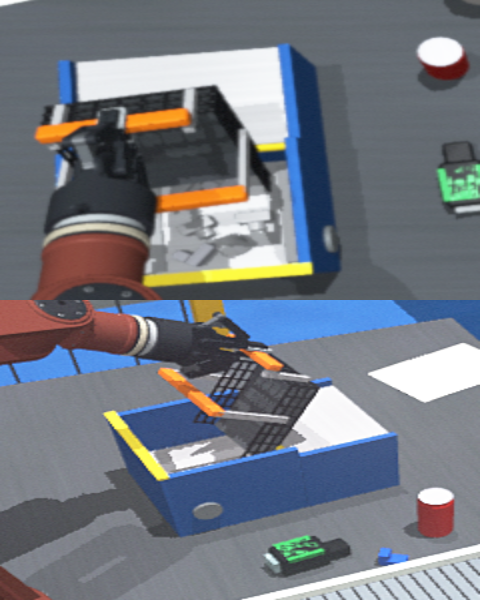

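The castings have slid into the hopper (crop 190–290, 195–260), and the wrist load is down to about 2–3 N, the empty basket. I'll tip it back and set it down.

```bash
python3 - <<'E'
from p import *
np.set_printoptions(precision=1,suppress=True)
for t,y in((50,9),(36,7),(20,6),(6,5.9)): move_l(*tipy(t,y),speed=100)
D=lambda z:tool(HP([2,0,z]),HY,0,REAR,1)
move_l(*D(141),speed=80); move_l(D(134)[0],speed=40); wait(.2)
f0=get_obs()["wrist_force"][2];print(f0)
for z in np.arange(133,122,-1):
    move_l(D(z)[0],speed=20); f=get_obs()["wrist_force"][2]
    if f>f0+4: break
o=get_obs();print(z,o["t"],o["wrist_force"],o["moment"])
grip(45);o=get_obs();print(o["t"],o["wrist_force"])
move_l(tool(HP([2,0,z]),HY,0,REAR,1,120)[0],speed=130)
goto(*tool(HP([60,-330,300]),HY,0,TOP,1,60))
T,S=get_image("top"),get_image("side");print(get_obs()["t"])
for n,i in(("top",T),("side",S)): cv2.imwrite(f"pics/{n}2.png",i[:,:,::-1])
M=[mids(x) for x in bars(T,(3,110,70),(21,255,255),2,(60,150,220,300))[0]]
f=lambda p:np.concatenate([boxrect("top",pose(p[0],p[1],130,p[2]),c,h)-m for m,c,h in((M[0],[-5,0,128],[7,80,10]),(M[1],[92,0,76],[7,59,10]))])
r=least_squares(f,[544,267,5.9],loss="soft_l1");print(r.x,r.fun)
cv2.imwrite("pics/k.png",np.vstack([cv2.resize(T[150:420,50:410],(480,360)),cv2.resize(S[60:240,130:450],(426,240))[:, :426] if 0 else cv2.resize(S[60:240,130:490],(480,240))])[:,:,::-1])
E
```

```text
-2.935702074531603
130 27.7917 [-0.2 -0.3  2.1] [-0.1  0.1 -0. ]
28.2083 [-0.4  1.3  0.3]
30.7667
[460.9 209.9   8.5] [-98.8 158.9  -1.6  -6.3  48.2   0.2  19.7  -0.2]
```

View pics/k.png

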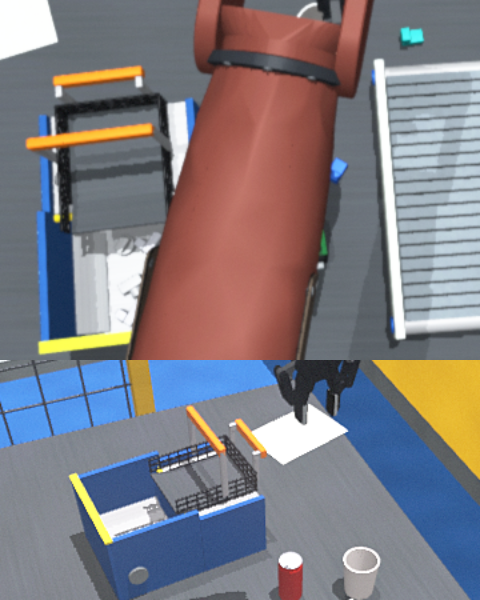

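The basket is empty, upright and in place on the ledge. My ten views are used up, so I'll do the last check with numbers from a clear pose.

```bash
python3 - <<'E'
from p import *
np.set_printoptions(precision=1,suppress=True)
move_j([-73.35,12.427,92.441,0,75.132,-6.429])
T,S=get_image("top"),get_image("side")
r,M=fit_basket(T,S,(544,267,130,5.9),roi=dict(top=(60,150,220,300),side=(240,60,350,165)));print(r.x,r.cost)
for k in["scanner","oil_can","cup"]:
    for n in("top","side"): print(k,n,[(round(d["score"],2),np.round(d["extent"]).tolist()) for d in spot_in(k,n)][:1])
for n in("top","side"): print(n,[(round(d["score"],2),np.round(d["extent"]).tolist()) for d in spot_in("casting0",n)])
# bright-blob view of hopper floor and basket floor as text check
print("inside basket (top px):",np.round(proj("top",pose(*r.x[:4])([[-60,65,4],[60,-65,4]]))).tolist())
print(get_obs()["t"])
E
```

```text
[545.9 267.7 130.3   6.1 157.9 118.2] 3.1673473119735718
scanner top [(0.93, [284.0, 327.0, 29.0, 54.0])]
scanner side []
oil_can top [(0.73, [271.0, 234.0, 26.0, 28.0])]
oil_can side [(0.81, [350.0, 225.0, 19.0, 35.0])]
cup top [(0.87, [288.0, 172.0, 34.0, 43.0])]
cup side [(0.86, [400.0, 221.0, 29.0, 35.0])]
top [(0.79, [445.0, 173.0, 21.0, 12.0]), (0.76, [142.0, 334.0, 19.0, 16.0]), (0.76, [496.0, 257.0, 19.0, 15.0]), (0.73, [146.0, 386.0, 22.0, 21.0]), (0.67, [302.0, 278.0, 15.0, 24.0]), (0.67, [361.0, 178.0, 15.0, 17.0]), (0.62, [178.0, 357.0, 20.0, 14.0]), (0.59, [162.0, 332.0, 25.0, 19.0]), (0.5, [164.0, 375.0, 14.0, 17.0]), (0.47, [150.0, 365.0, 20.0, 20.0])]
side [(0.71, [464.0, 328.0, 14.0, 16.0]), (0.65, [329.0, 258.0, 15.0, 11.0]), (0.61, [410.0, 389.0, 23.0, 15.0]), (0.46, [424.0, 268.0, 11.0, 20.0])]
inside basket (top px): [[106.0, 299.0], [170.0, 230.0]]
33.7167
```

Six castings lie in the hopper, the basket holds none and stands at z=130, and the bystanders have not moved.

```bash
python3 -c "
from station import *
print(sign_off())"
```

```text
the job is handed in; nothing more can be done
None
```

The job is handed in at about 34 s: all six castings are in the hopper, the empty basket is upright on the ledge and released, and the scanner, oil can and cup have not moved.

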